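Sift the nutmegs from the walnut

ROBOT

A 7-joint arm with a two-finger parallel gripper is mounted at the origin on the work surface. World frame = base frame: x ahead of the robot, y to its left, z up, the work surface at z = 0. Lengths are in m, angles in rad, forces in N, time in s.
With the tool pointing down it reaches from about 0.4 to 0.85 m from the base axis. Payload 4.4 kg.
Tool frame: the origin (TCP) lies on the mounting face of the last link; the fingertips stand 199 mm ahead of it and the grasp point (between the pads) lies env.grip_depth ahead of it (env.grip_depth is the distance from the TCP to the grasp point, in m); z points along the fingers, y is the direction in which the jaws open and shut (so a half turn about z gives the same grasp; the last joint's range is limited). The gripper opens to 94 mm and grips with 3 to 60 N. Pads are 16 mm wide; open, the fingers measure 119 mm over their backs; the gripper's body (75 mm by 177 mm) begins 78 mm behind the grasp point.
Start: joints at [1.213, 0.628, 0.038, 1.517, -0.027, 0.996, -0.02], TCP at [0.187, -0.623, 0.405] pointing down, gripper open.
Joint ranges: [-3.06, 3.06], [-0.37, 2.12], [-1.25, 1.32], [0.18, 2.47], [-1.1, 4.24], [0.23, 1.98], [-2.94, 2.94]. Speed limits (rad/s): [2.57, 2.57, 3.14, 3.14, 3.14, 3.14, 3.14].

INTERFACE

Orientations are given as [roll, pitch, yaw] about the fixed x, y, z axes, in that order (R = Rz(yaw) Ry(pitch) Rx(roll)).
In Python, from station import telemetry, vision, workorder, finder, env gives the robot as it stands.
- The arm moves only by the tool apply_moves, never from a script. Its argument "rows" is a list of rows, each a list of 2 entries, a list of its own where there are three numbers: the shift along the tool's x, y, z in m, then the turn, a rotation vector about the tool's x, y, z in rad. A call has 1 to 12 rows; each row is the pose to reach, as a shift and turn from the pose commanded when the call began, along the tool's axes at that moment; what a row does not reach only later rows make up. A row lasts 1/8 s, in which the tool goes at most 62.5 mm and 10.7 degrees, less where a joint would pass 70% of its speed; a pose out of reach is approached as far as the arm can. A call with a gripper value outside its range is refused whole. "grip" is the closure in counts, from 0 (fully open) to 255 (shut), set as the call begins (left out, the last holds). The fingers move at their own pace and stop on an object; the grip force is fixed at half the most. Time passes only in rows, so rows that repeat a pose let the fingers close. It gives the time, the measured TCP pose, the force and the opening at its end, in the units of the state.
- telemetry.state(): the state, without advancing time (a new reading comes with each control period).
- vision.camera(name): name is "scene" or "top"; returns a dict with "img" (384x512x3 uint8, blue, green, red), "z_map" (384x512 float32, m along the optical axis (not along the pixel's ray), 0 where there is no reading), "vertical_fov" (degrees; the focal length in pixels is half the picture's height over the tangent of half this angle, whatever the lens; pixels are square), "cx", "cy" (the principal point, pixels), "origin" and "attitude" of the camera in the world. Camera axes: x right, y down, z forward; pixel columns grow to the right and rows downward; lengths in m; the calibration is good to about 2 mm. A picture is of the moment at which its call begins.
- workorder.close_job(): hands the job in, once; it reports no verdict.
Trained networks look in a picture, given as the dict that the camera call returned (one of the last four; its "shot" number tells which), for a name from the list of things; names that differ only in an ending like _2 or _b are one class to them, and where a whole thing is asked for, a point or a joint stands for the part that bears it (a point fixed in the world has none). Each returns a list of dicts, best first, with "conf" (0 to 1); they miss things now and then, are a little off and sometimes report something else, mostly with a low value. They report only what shows in the picture. A call takes as long as a camera call. They do not tell look-alikes from the thing itself.
- finder.find_in(picture, query): "centre" ([column, row] in pixels, amid what is visible of it).
- finder.place_of(picture, query): "centre" ([column, row] in pixels: a listed point, or the origin of a listed thing).
The state is a dict: "clock": time; "joints": joint angles; "joint_velocities": joint speeds; "joint_efforts": joint torques, N m; "position": TCP position; "eef_rot": TCP orientation; "force": force on the tool from outside, world axes, zero at the start; "torque": the same for the moment, N m; "width": opening from 0.0 (shut) to 1.0 (fully open).
Only numpy, scipy, OpenCV 4.12 (cv2) and the standard library are available. Lean on these libraries where they do the work, as an engineer would, in place of code of your own. Each camera call takes 0.05 s, during which the arm holds its last target.

TASK

Two nutmegs have got mixed with a walnut in the steel sieve that sits across the white catch box. Take the sieve by its arched handle, lift it just clear of the box and, keeping it level over the box, shake it side to side until both nutmegs have dropped through into the box and the walnut is left. Then set the sieve back down on the box where it was, walnut still in it, and let go.

Things in the scene. Friction and masses are not known exactly. Their poses are not given: they have to be found in the camera images.
- sieve: steel sieve, 0.4 kg; origin at the centre of its underside, z up. Pan 112 (x) x 124 (y) mm, walls 30 mm high; ears reach to x = +-86 mm. Floor 4 mm thick: solid middle band, y -20 to 20 mm; either side of it three holes 32 (x) x 30 (y) mm, centred at x = -36, 0, 36, y = +-35. Fixed handle above: level bar along x, 14 mm thick (y), 18 high, 122 long, its centre 106 mm straight above the origin.
- catch_box: white open box, fixed, under the sieve; origin at the centre of its underside. 136 (x) x 236 (y) mm outside, 120 x 220 inside, rim at 70 mm, floor at 12 mm. The sieve starts across it within 8 mm and 4 degrees of centred, so its origin is at z = 70 mm; shifts of 40 mm along y either way keep its holes over the box. A look-alike pan with a solid floor, on the table, is not the sieve.
- nutmeg_a: nutmeg A: a brown ball 22 mm across, 10 g, origin at its centre. It starts at rest on the sieve's solid middle band, towards the sieve's +x, within 5 mm of y = 0. Being lumpy it stays put below about 6 degrees of tilt or 1.2 m/s2 and rolls when shaken harder (e.g. 70 mm strokes along the sieve's y at a mean 0.25 m/s).
- nutmeg_b: nutmeg B: a brown ball 22 mm across, 10 g, origin at its centre. It starts at rest on the sieve's solid middle band, towards the sieve's -x, within 5 mm of y = 0. Being lumpy it stays put below about 6 degrees of tilt or 1.2 m/s2 and rolls when shaken harder (e.g. 70 mm strokes along the sieve's y at a mean 0.25 m/s).
- walnut: walnut: a light brown ball, 38 mm across, 16 g; origin at its centre, too big for the holes. It starts sunk into one of the sieve's holes, its centre 16 mm above the sieve's underside, and stays there under shaking.
Things that resemble listed ones, but are neither listed nor needed, are in the scene too. What is shaped like the sieve but orange or purple is not meant.

How it is judged:
By the outcome, as a careful person would: the job done as asked, in the order asked, and still so for the second after the job is handed in, with the robot touching nothing.
It also fails if it takes over 34 s, if anything falls off the work surface, if the arm or the gripper's body presses on something with over 40 N, if the wrist force passes 120 N, or if a joint passes its speed limit or range.

## Working session

There is one attempt and no reset: what is moved stays moved. The work goes in short steps, Python scripts to look and compute and a tool call to move; the robot and the scene stay as the last step left them, time stands still between calls to the robot, and variables do not carry over. Pictures are saved under pics/ and viewed, and the job is handed in when it is done.

Besides the shell and the picture viewer there is one more tool, called after "Request:" as name(argument=value, ...), one argument or row to a line, values as JSON. apply_moves: Moves the arm, as the interface text tells. Its arguments: {"type":"object","properties":{"rows":{"type":"array"},"grip":{"type":"number"}},"required":["rows"]}

```bash
mkdir -p pics; ls; cat > h.py <<'E'
import numpy as np, cv2, pickle
from station import telemetry, vision, workorder, finder, env
from scipy.spatial.transform import Rotation as R
def cam(n,save=None):
    p=vision.camera(n)
    if save: cv2.imwrite('pics/'+save,p['img'])
    return p
def f(p): return p['img'].shape[0]/2/np.tan(np.radians(p['vertical_fov'])/2)
def rot(a):
    a=np.array(a)
    return a if a.shape==(3,3) else R.from_euler('xyz',a).as_matrix()
def cloud(p):
    z=p['z_map'];h,w=z.shape;u,v=np.meshgrid(np.arange(w),np.arange(h));F=f(p)
    c=np.stack([(u-p['cx'])/F*z,(v-p['cy'])/F*z,z],-1)
    P=c@rot(p['attitude']).T+np.array(p['origin']);P[z<=0]=np.nan
    return P
E
python3 - <<'E'
from h import *
s=telemetry.state();print(s);print(env.grip_depth)
for n in('scene','top'):
    p=cam(n,n+'0.png')
    print(n,{k:v for k,v in p.items() if k not in('img','z_map')})
    for q in('sieve','nutmeg_a','walnut','catch_box'):
        print(q,[(np.round(d['centre']),round(d['conf'],2)) for d in finder.find_in(p,q)],[(np.round(d['centre']),round(d['conf'],2)) for d in finder.place_of(p,q)])
E
```

```text
pics
{'clock': 0.0, 'joints': array([ 1.21322041,  0.62935831,  0.03843244,  1.51837944, -0.027041  ,
        0.99628903, -0.02001661]), 'joint_velocities': array([-4.81353113e-04,  3.04551437e-04, -8.40786062e-04, -1.34154512e-03,
       -6.40814405e-04, -1.69155364e-05,  1.42963668e-03]), 'joint_efforts': array([ 2.88719484e-04, -5.49719238e+01,  1.14325773e+00, -1.86628407e+01,
       -5.22719231e-02,  2.36852100e-02,  1.66853583e-04]), 'position': array([ 0.18693109, -0.6222296 ,  0.40374203]), 'eef_rot': array([-3.13967566e+00, -1.37634721e-05,  2.91744425e-01]), 'force': array([-0.02527529,  0.41727827, -0.12002209]), 'torque': array([ 0.01019488, -0.02896434, -0.00270598]), 'width': 0.999391028000018}
0.1804
scene {'vertical_fov': 45.42839940402563, 'cx': 250.20625242608952, 'cy': 195.0124282964499, 'origin': array([1.16295335, 0.68792537, 1.01025016]), 'attitude': array([-2.4025159 , -0.00872778,  2.19955753]), 'shot': 1}
sieve [(array([212., 151.]), 0.96), (array([280., 178.]), 0.9), (array([325., 260.]), 0.88), (array([426., 280.]), 0.82), (array([228., 215.]), 0.78)] [(arr
[... 450 characters left out ...]
 49.19931359720479, 'cx': 245.40584688083933, 'cy': 193.61915419466743, 'origin': array([0.30279712, 0.20129535, 1.49013404]), 'attitude': array([-3.03491471,  0.01434617, -1.58779479]), 'shot': 2}
sieve [(array([176., 189.]), 0.98), (array([320., 227.]), 0.85), (array([255., 241.]), 0.76), (array([256., 165.]), 0.64), (array([111., 215.]), 0.55)] [(array([252., 239.]), 0.77), (array([179., 192.]), 0.62), (array([324., 227.]), 0.57), (array([252., 164.]), 0.56)]
nutmeg_a [(array([255., 165.]), 0.17)] [(array([253., 165.]), 0.56), (array([257., 168.]), 0.37)]
walnut [(array([246., 167.]), 0.49)] [(array([244., 167.]), 0.61)]
catch_box [(array([259., 160.]), 0.7)] [(array([251., 165.]), 0.87)]
```

View pics/scene0.png

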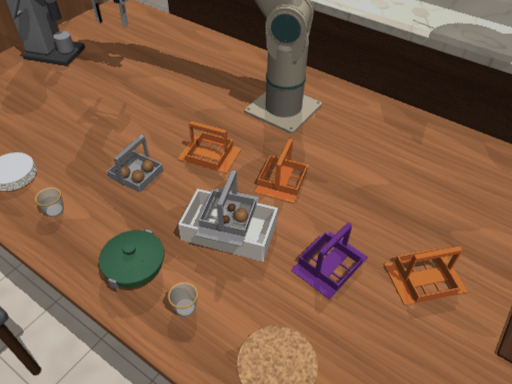

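View pics/top0.png

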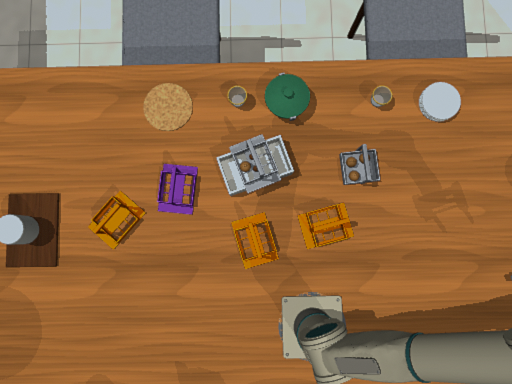

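The sieve sits on the white box at top (256,165) and scene (228,215). The solid look-alike pan is at top (360,165). Next I'll measure the bar and the box from the depth maps.

```bash
python3 - <<'E'
from h import *
for n,c in(('top',(256,165)),('scene',(228,215))):
    p=cam(n);P=cloud(p)
    u,v=c
    m=np.zeros(P.shape[:2],bool);m[v-60:v+60,u-60:u+60]=1
    for nm,lo,hi in(('bar',.165,.2),('rimbox',.062,.076)):
        k=m&(P[...,2]>lo)&(P[...,2]<hi)
        vv,uu=np.nonzero(k);Q=P[k]
        r=cv2.minAreaRect((Q[:,:2]*1000).astype(np.float32))
        print(n,nm,len(Q),Q.mean(0).round(4),np.percentile(Q[:,2],[5,50,95]).round(4),r, uu.min(),uu.max(),vv.min(),vv.max())
    im=p['img'][v-60:v+60,u-60:u+60]
    cv2.imwrite(f'pics/{n}_zoom.png',cv2.resize(im,None,fx=5,fy=5,interpolation=cv2.INTER_CUBIC))
    # heights by z hist
    k=m&(P[...,2]>.03);h=np.histogram(P[k][:,2],bins=np.arange(.03,.2,.01));print(list(zip(h[1].round(2),h[0])))
E
```

```text
top bar 180 [0.5579 0.1855 0.1832] [0.176  0.1834 0.189 ] ((559.7093505859375, 185.48980712890625), (121.55958557128906, 14.44649887084961), 20.699861526489258) 246 263 139 175
top rimbox 1339 [0.5991 0.1568 0.0708] [0.0647 0.0713 0.0754] ((608.7034912109375, 134.6554718017578), (224.0559539794922, 410.72186279296875), 44.44644546508789) 216 307 105 193
[(np.float64(0.03), np.int64(78)), (np.float64(0.04), np.int64(50)), (np.float64(0.05), np.int64(52)), (np.float64(0.06), np.int64(536)), (np.float64(0.07), np.int64(1059)), (np.float64(0.08), np.int64(101)), (np.float64(0.09), np.int64(188)), (np.float64(0.1), np.int64(111)), (np.float64(0.11), np.int64(14)), (np.float64(0.12), np.int64(1)), (np.float64(0.13), np.int64(3)), (np.float64(0.14), np.int64(2)), (np.float64(0.15), np.int64(2)), (np.float64(0.16), np.int64(3)), (np.float64(0.17), np.int64(29)), (np.float64(0.18), np.int64(146))]
scene bar 278 [0.569  0.1927 0.1814] [0.1704 0.1833 0.1868] ((563.9830932617188, 189.4159393310547), (122.1523666381836, 14.86744499206543), 20.82961654663086) 217 236 171 210
scene rimbox 1471 [0.576  0.1957 0.0713] [0.065  0.0719 0.0754] ((514.772216796875, 170.90609741210938), (275.2649841308594, 240.6231231689453), 20.769372940063477) 178 280 174 248
[(np.float64(0.03), np.int64(372)), (np.float64(0.04), np.int64(281)), (np.float64(0.05), np.int64(269)), (np.float64(0.06), np.int64(499)), (np.float64(0.07), np.int64(1195)), (np.float64(0.08), np.int64(340)), (np.float64(0.09), np.int64(492)), (np.float64(0.1), np.int64(170)), (np.float64(0.11), np.int64(83)), (np.float64(0.12), np.int64(29)), (np.float64(0.13), np.int64(24)), (np.float64(0.14), np.int64(24)), (np.float64(0.15), np.int64(19)), (np.float64(0.16), np.int64(21)), (np.float64(0.17), np.int64(60)), (np.float64(0.18), np.int64(206))]
```

View pics/top_zoom.png

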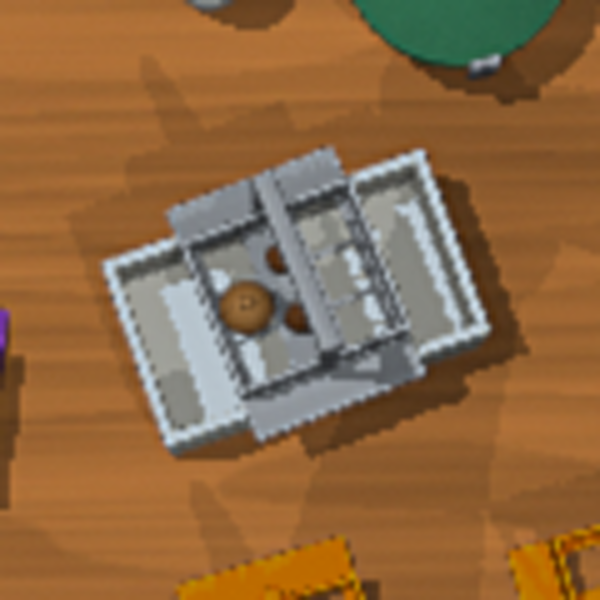

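View pics/scene_zoom.png

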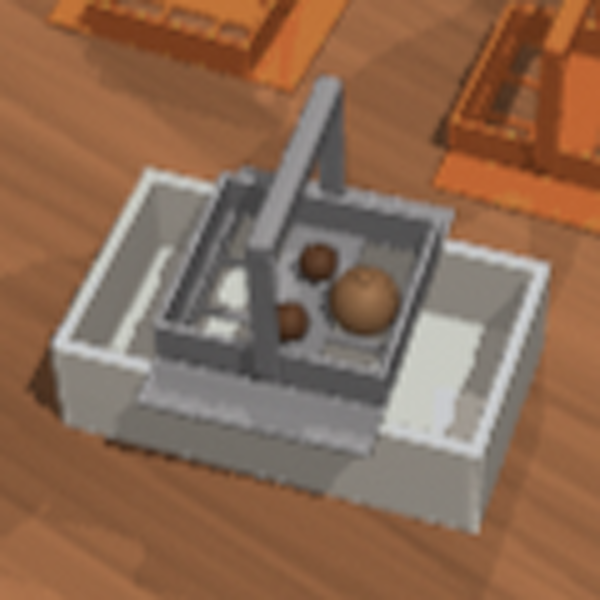

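```bash
cat >> h.py <<'E'
def down(yaw): return R.from_euler('xyz',[np.pi,0,yaw])
def rows(p0,r0,pts,yaws):
    out=[]
    for p,y in zip(pts,yaws):
        d=r0.inv().apply(np.array(p)-p0); t=(r0.inv()*down(y)).as_rotvec()
        out.append([[round(float(x),4) for x in d],[round(float(x),3) for x in t]])
    return out
E
python3 - <<'E'
from h import *
p0=np.array([.187,-.623,.405]);r0=down(.2917)
pts=[];yaws=[]
a0=np.arctan2(-.623,.187);a1=np.arctan2(.1875,.562);ra=np.hypot(.187,.623);rb=np.hypot(.562,.1875);N=21
for i in range(1,N+1):
    s=i/N; a=a0+s*(a1-a0); r=ra+s*(rb-ra); pts.append([r*np.cos(a),r*np.sin(a),.405+min(.035,.01*i)]);yaws.append(.2917+s*(.362-.2917))
for x in rows(p0,r0,pts,yaws): print(x)
E
```

```text
[[0.0493, -0.0046, -0.01], [0.0, 0.0, -0.003]]
[[0.098, -0.013, -0.02], [0.0, 0.0, -0.007]]
[[0.1456, -0.025, -0.03], [-0.0, 0.0, -0.01]]
[[0.192, -0.0405, -0.035], [-0.0, 0.0, -0.013]]
[[0.2369, -0.0595, -0.035], [-0.0, 0.0, -0.017]]
[[0.28, -0.0817, -0.035], [0.0, 0.0, -0.02]]
[[0.3211, -0.1071, -0.035], [0.0, 0.0, -0.023]]
[[0.36, -0.1354, -0.035], [0.0, 0.0, -0.027]]
[[0.3964, -0.1664, -0.035], [-0.0, 0.0, -0.03]]
[[0.4302, -0.2, -0.035], [0.0, 0.0, -0.033]]
[[0.4612, -0.236, -0.035], [-0.0, 0.0, -0.037]]
[[0.4893, -0.274, -0.035], [0.0, 0.0, -0.04]]
[[0.5142, -0.3138, -0.035], [0.0, 0.0, -0.044]]
[[0.536, -0.3553, -0.035], [0.0, 0.0, -0.047]]
[[0.5544, -0.3981, -0.035], [0.0, 0.0, -0.05]]
[[0.5694, -0.442, -0.035], [0.0, 0.0, -0.054]]
[[0.5809, -0.4868, -0.035], [-0.0, 0.0, -0.057]]
[[0.589, -0.532, -0.035], [-0.0, 0.0, -0.06]]
[[0.5936, -0.5776, -0.035], [0.0, 0.0, -0.064]]
[[0.5946, -0.6231, -0.035], [-0.0, 0.0, -0.067]]
[[0.5922, -0.6684, -0.035], [-0.0, 0.0, -0.07]]
```

Request:
apply_moves(
  rows=[
    [[0.049, -0.005, -0.01], [0, 0, 0]],
    [[0.098, -0.013, -0.02], [0, 0, 0]],
    [[0.146, -0.025, -0.03], [0, 0, 0]],
    [[0.192, -0.04, -0.035], [0, 0, 0]],
    [[0.237, -0.06, -0.035], [0, 0, 0]],
    [[0.28, -0.082, -0.035], [0, 0, 0]],
    [[0.321, -0.107, -0.035], [0, 0, 0]],
    [[0.36, -0.135, -0.035], [0, 0, 0]],
    [[0.396, -0.166, -0.035], [0, 0, 0]],
    [[0.43, -0.2, -0.035], [0, 0, 0]],
    [[0.461, -0.236, -0.035], [0, 0, 0]],
    [[0.489, -0.274, -0.035], [0, 0, 0]],
  ],
  grip=0,
)

```text
clock: 2.5
position: [0.5772, -0.218, 0.4397]
eef_rot: [3.141, -0.0, 0.292]
force: [0.8, -0.6, -0.2]
width: 0.998
```

Request:
apply_moves(
  rows=[
    [[0.025, -0.04, 0], [0, 0, 0]],
    [[0.047, -0.081, 0], [0, 0, -0.01]],
    [[0.065, -0.124, 0], [0, 0, -0.02]],
    [[0.08, -0.168, 0], [0, 0, -0.03]],
    [[0.092, -0.213, 0], [0, 0, -0.04]],
    [[0.1, -0.258, 0], [0, 0, -0.05]],
    [[0.105, -0.304, 0], [0, 0, -0.06]],
    [[0.106, -0.349, 0], [0, 0, -0.07]],
    [[0.103, -0.394, 0], [0, 0, -0.07]],
    [[0.103, -0.394, 0], [0, 0, -0.07]],
    [[0.103, -0.394, 0], [0, 0, -0.07]],
  ],
)

```text
clock: 3.88
position: [0.5621, 0.1868, 0.4397]
eef_rot: [3.14, -0.0, 0.361]
force: [0.6, 0.3, 0.1]
width: 1.003
```

```bash
python3 - <<'E'
from h import *
s=telemetry.state();print(s['clock'],s['position'],s['eef_rot'],s['joints'].round(2))
p=cam('scene','scene1.png');P=cloud(p)
u,v=228,215
im=p['img'][v-130:v+60,u-95:u+95]
cv2.imwrite('pics/scene1z.png',cv2.resize(im,None,fx=3,fy=3,interpolation=cv2.INTER_CUBIC))
y=.362;r0=down(y);p0=s['position']
d=r0.inv().apply(np.array([.562,.1875,.176+.1804])-p0);print(d)
E
```

```text
3.875 [0.5621028  0.18676172 0.43974306] [ 3.14048672e+00 -6.39967255e-05  3.61195749e-01] [-0.35  0.51 -0.02  1.64  0.02  0.99 -1.59]
[ 0.00016532 -0.00072684  0.08334306]
```

View pics/scene1z.png

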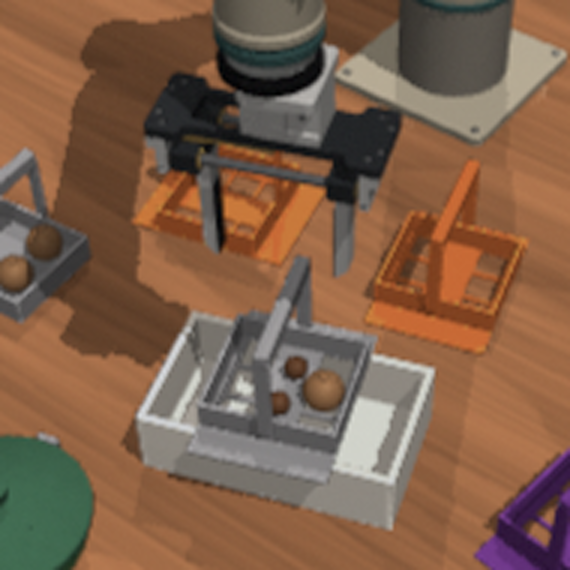

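The open jaws straddle the bar with room on both sides, and the balls are still in place. Lowering and closing.

Request:
apply_moves(
  rows=[
    [[0, -0.001, 0.03], [0, 0, 0]],
    [[0, -0.001, 0.055], [0, 0, 0]],
    [[0, -0.001, 0.075], [0, 0, 0]],
    [[0, -0.001, 0.083], [0, 0, 0]],
    [[0, -0.001, 0.083], [0, 0, 0]],
    [[0, -0.001, 0.083], [0, 0, 0]],
  ],
)

```text
clock: 4.68
position: [0.562, 0.1882, 0.3576]
eef_rot: [3.141, -0.002, 0.361]
force: [0.2, 0.2, 0.7]
width: 0.997
```

Request:
apply_moves(
  rows=[
    [[0, 0, 0], [0, 0, 0]],
    [[0, 0, 0], [0, 0, 0]],
    [[0, 0, 0], [0, 0, 0]],
    [[0, 0, 0], [0, 0, 0]],
    [[0, 0, 0], [0, 0, 0]],
    [[0, 0, 0], [0, 0, 0]],
    [[0, 0, 0], [0, 0, 0]],
    [[0, 0, 0], [0, 0, 0]],
  ],
  grip=255,
)

```text
clock: 5.68
position: [0.5615, 0.1885, 0.3567]
eef_rot: [-3.142, 0.0, 0.362]
force: [0.7, -0.2, -0.2]
width: 0.185
```

Request:
apply_moves(
  rows=[
    [[0, 0, 0], [0, 0, 0]],
    [[0, 0, 0], [0, 0, 0]],
    [[0, 0, 0], [0, 0, 0]],
  ],
)

```text
clock: 6.05
position: [0.5617, 0.1877, 0.3567]
eef_rot: [3.14, 0.0, 0.361]
force: [1.3, -3.5, 1.0]
width: 0.147
```

```bash
python3 - <<'E'
from h import *
s=telemetry.state();print(s['clock'],s['position'],s['eef_rot'],s['width'],s['force'],s['torque'])
p=cam('scene')
u,v=228,215
im=p['img'][v-130:v+60,u-95:u+95]
cv2.imwrite('pics/scene2z.png',cv2.resize(im,None,fx=3,fy=3,interpolation=cv2.INTER_CUBIC))
E
```

```text
6.05 [0.56173416 0.18774083 0.35674569] [3.14048722e+00 5.43013825e-06 3.61260863e-01] 0.14671828699891226 [ 1.29009334 -3.4950018   1.0489806 ] [-0.87507174 -0.24226932 -0.00860885]
```

View pics/scene2z.png

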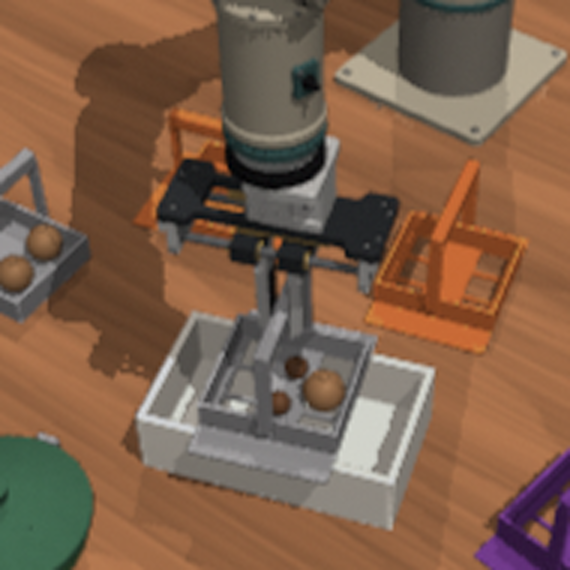

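The jaws closed to 13.8 mm, which matches the 14 mm bar. Lifting 14 mm.

Request:
apply_moves(
  rows=[
    [[0, 0, -0.004], [0, 0, 0]],
    [[0, 0, -0.009], [0, 0, 0]],
    [[0, 0, -0.014], [0, 0, 0]],
    [[0, 0, -0.014], [0, 0, 0]],
    [[0, 0, -0.014], [0, 0, 0]],
  ],
)

```text
clock: 6.72
position: [0.5614, 0.1885, 0.3706]
eef_rot: [-3.142, 0.0, 0.362]
force: [-1.0, -0.1, -5.1]
width: 0.147
```

```bash
python3 - <<'E'
from h import *
s=telemetry.state();print(s['clock'],s['position'],s['eef_rot'],s['width'],s['force'],s['torque'])
p=cam('scene')
u,v=228,215
im=p['img'][v-130:v+60,u-95:u+95]
cv2.imwrite('pics/scene3z.png',cv2.resize(im,None,fx=3,fy=3,interpolation=cv2.INTER_CUBIC))
E
```

```text
6.725 [0.56135744 0.18852981 0.37060234] [-3.14150371e+00  2.23416120e-04  3.61871580e-01] 0.14674013139748335 [-1.02243654 -0.13325227 -5.09215562] [-0.0439777   0.02706334 -0.02336927]
```

View pics/scene3z.png

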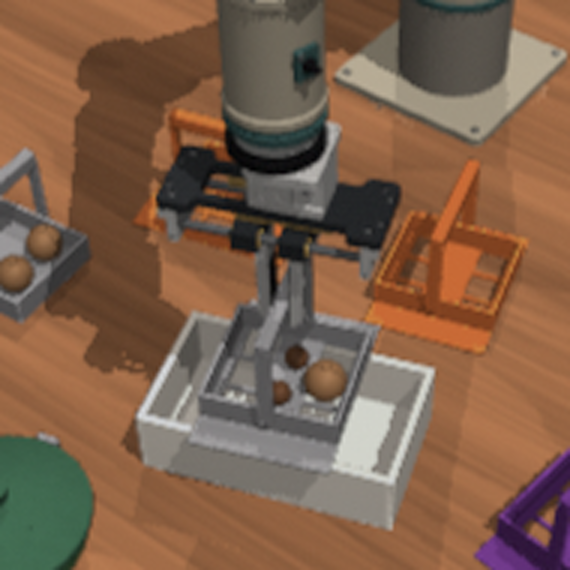

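Request:
apply_moves(
  rows=[
    [[0, 0.034, 0], [0, 0, 0]],
    [[0, 0, 0], [0, 0, 0]],
    [[0, -0.034, 0], [0, 0, 0]],
    [[0, 0, 0], [0, 0, 0]],
    [[0, 0.034, 0], [0, 0, 0]],
    [[0, 0, 0], [0, 0, 0]],
    [[0, -0.034, 0], [0, 0, 0]],
    [[0, 0, 0], [0, 0, 0]],
    [[0, 0.034, 0], [0, 0, 0]],
    [[0, 0, 0], [0, 0, 0]],
    [[0, 0, 0], [0, 0, 0]],
    [[0, 0, 0], [0, 0, 0]],
  ],
)

```text
clock: 8.28
position: [0.5613, 0.1887, 0.3706]
eef_rot: [3.141, 0.0, 0.363]
force: [0.1, -0.1, -5.1]
width: 0.149
```

```bash
cat > look.py <<'E'
from h import *
import sys
s=telemetry.state();print(s['clock'],s['position'],s['eef_rot'],s['width'],s['force'],s['torque'])
o=[]
for n,(u,v) in(('scene',(228,215)),('top',(256,165))):
    p=cam(n); im=p['img'][v-60:v+60,u-60:u+60]
    o.append(cv2.resize(im,(390,390),interpolation=cv2.INTER_CUBIC))
cv2.imwrite('pics/'+sys.argv[1],np.hstack(o))
E
python3 look.py l4.png
```

```text
8.275 [0.56133105 0.18872601 0.37056028] [3.14142736e+00 3.21844753e-04 3.62880056e-01] 0.14894059263190243 [ 0.08461616 -0.08813102 -5.13682498] [-0.0604321  -0.07544185 -0.03860243]
```

View pics/l4.png

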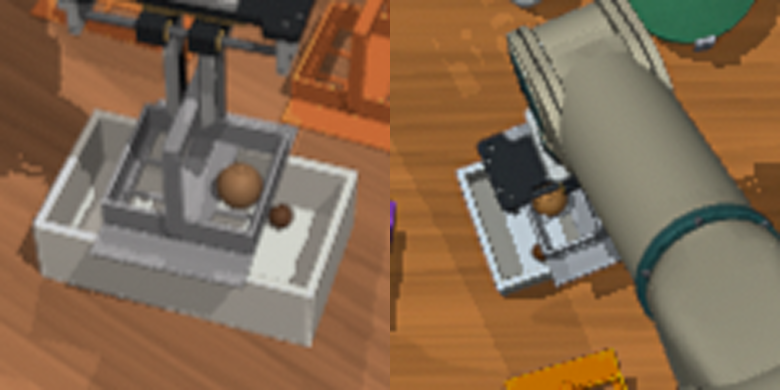

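One nutmeg is in the box at scene crop (282,215), and the walnut is still seated. The other nutmeg isn't visible, so I'll shake again and end at an offset to look underneath.

Request:
apply_moves(
  rows=[
    [[0, -0.034, 0], [0, 0, 0]],
    [[0, 0, 0], [0, 0, 0]],
    [[0, 0.034, 0], [0, 0, 0]],
    [[0, 0, 0], [0, 0, 0]],
    [[0, -0.034, 0], [0, 0, 0]],
    [[0, 0, 0], [0, 0, 0]],
    [[0, 0.034, 0], [0, 0, 0]],
    [[0, 0, 0], [0, 0, 0]],
    [[0, -0.034, 0], [0, 0, 0]],
    [[0, -0.034, 0], [0, 0, 0]],
    [[0, -0.034, 0], [0, 0, 0]],
  ],
)

```text
clock: 9.75
position: [0.5497, 0.2195, 0.3706]
eef_rot: [3.14, 0.0, 0.361]
force: [-0.5, -0.9, -5.4]
width: 0.148
```

```bash
python3 look.py l5.png
```

```text
9.75 [0.54971813 0.21951911 0.37064586] [3.14039351e+00 1.10871858e-04 3.61434189e-01] 0.1482766588026341 [-0.46541161 -0.9438104  -5.35165206] [-0.03782897 -0.05501715  0.03929081]
```

View pics/l5.png

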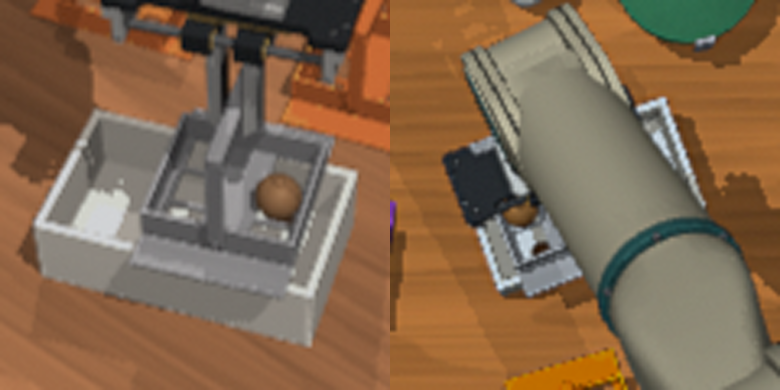

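Request:
apply_moves(
  rows=[
    [[0, 0.012, 0], [0, 0, 0]],
    [[0, 0.034, 0], [0, 0, 0]],
    [[0, 0.056, 0], [0, 0, 0]],
    [[0, 0.068, 0], [0, 0, 0]],
    [[0, 0.068, 0], [0, 0, 0]],
    [[0, 0.068, 0], [0, 0, 0]],
  ],
)

```text
clock: 10.6
position: [0.5732, 0.1575, 0.3707]
eef_rot: [-3.14, -0.0, 0.363]
force: [0.3, 0.8, -5.1]
width: 0.151
```

```bash
python3 look.py l6.png
```

```text
10.6 [0.57323267 0.15752832 0.37068505] [-3.14049754e+00 -3.52590023e-05  3.62615473e-01] 0.1510611612479688 [ 0.34655955  0.81835142 -5.08123601] [ 0.05147193 -0.02797826 -0.01527675]
```

View pics/l6.png

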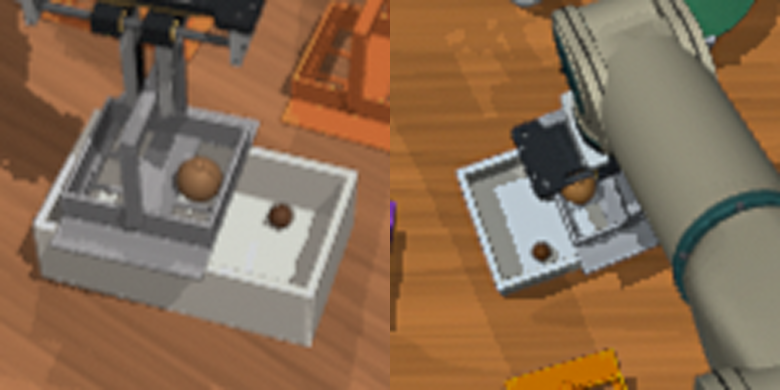

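```bash
python3 - <<'E'
from h import *
o=[]
for n,(u,v) in(('scene',(228,215)),('top',(265,165))):
    p=cam(n)
    for q in ('nutmeg_a',):
        print(n,[(np.round(d['centre']),round(d['conf'],2)) for d in finder.find_in(p,q)])
    im=p['img'][v-50:v+50,u-55:u+55]
    cv2.imwrite(f'pics/z7{n}.png',cv2.resize(im,None,fx=7,fy=6,interpolation=cv2.INTER_NEAREST))
E
```

```text
scene [(array([254., 222.]), 0.48)]
top []
```

View pics/z7scene.png

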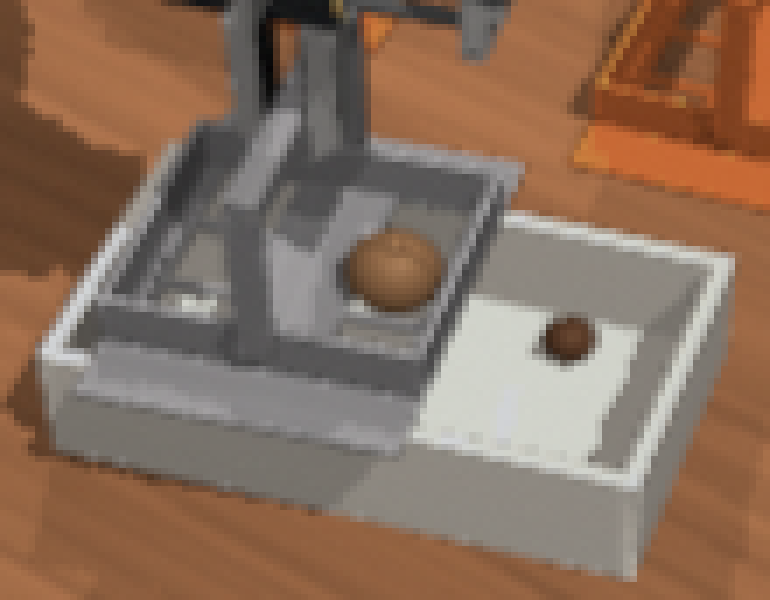

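View pics/z7top.png

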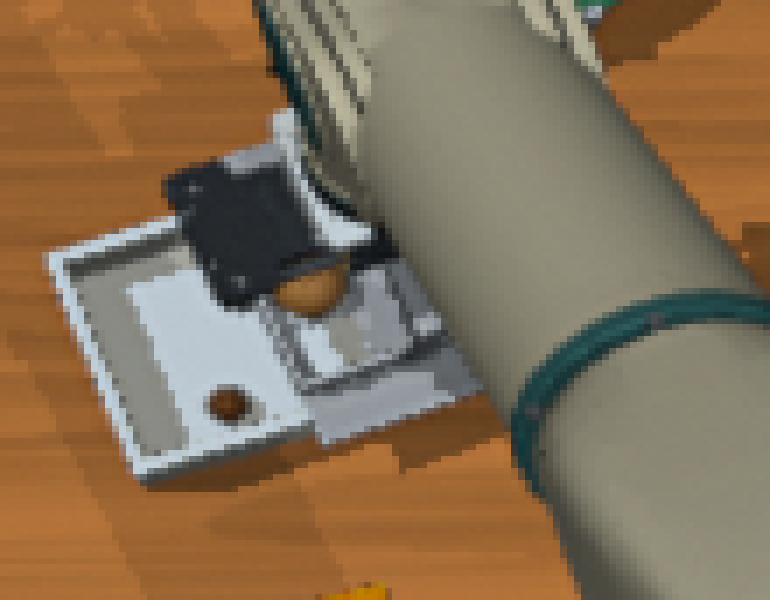

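Request:
apply_moves(
  rows=[
    [[0, -0.034, 0], [0, 0, 0]],
    [[0, -0.068, 0], [0, 0, 0]],
    [[0, -0.034, 0], [0, 0, 0]],
    [[0, 0, 0], [0, 0, 0]],
    [[0, -0.034, 0], [0, 0, 0]],
    [[0, -0.068, 0], [0, 0, 0]],
    [[0, -0.034, 0], [0, 0, 0]],
    [[0, 0, 0], [0, 0, 0]],
    [[0, -0.034, 0], [0, 0, 0]],
    [[0, -0.068, 0], [0, 0, 0]],
    [[0, -0.07, 0], [0, 0, 0]],
    [[0, -0.07, 0], [0, 0, 0]],
  ],
)

```text
clock: 12.4
position: [0.5487, 0.2221, 0.3707]
eef_rot: [3.141, 0.0, 0.363]
force: [-0.3, -0.1, -6.0]
width: 0.145
```

```bash
python3 - <<'E'
from h import *
s=telemetry.state();print(s['clock'],s['position'],s['eef_rot'],s['width'],s['force'])
for n,(u,v) in(('scene',(228,215)),('top',(265,165))):
    p=cam(n)
    im=p['img'][v-50:v+50,u-55:u+55]
    cv2.imwrite(f'pics/z8{n}.png',cv2.resize(im,None,fx=7,fy=6,interpolation=cv2.INTER_NEAREST))
E
```

```text
12.4 [0.54874712 0.2220515  0.37069983] [3.14072141e+00 2.09928684e-05 3.62501074e-01] 0.14526531770427062 [-0.29020245 -0.12620992 -5.97179598]
```

View pics/z8scene.png

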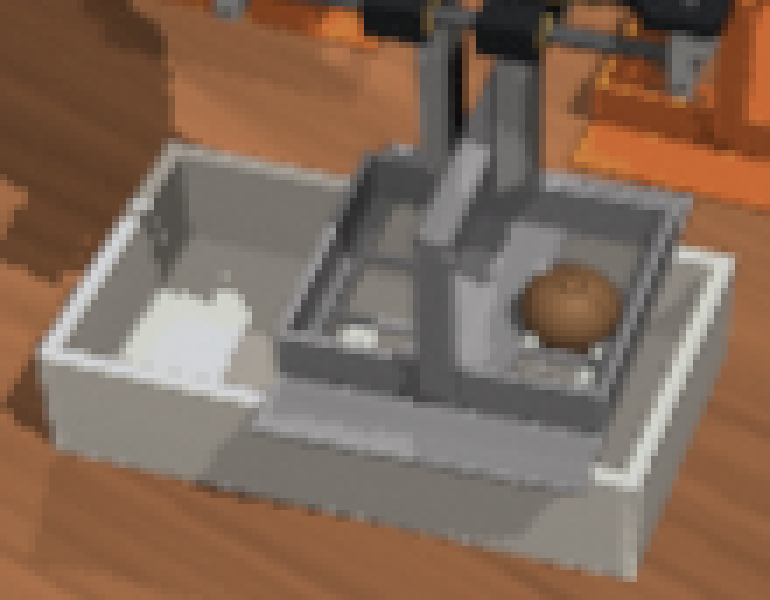

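View pics/z8top.png

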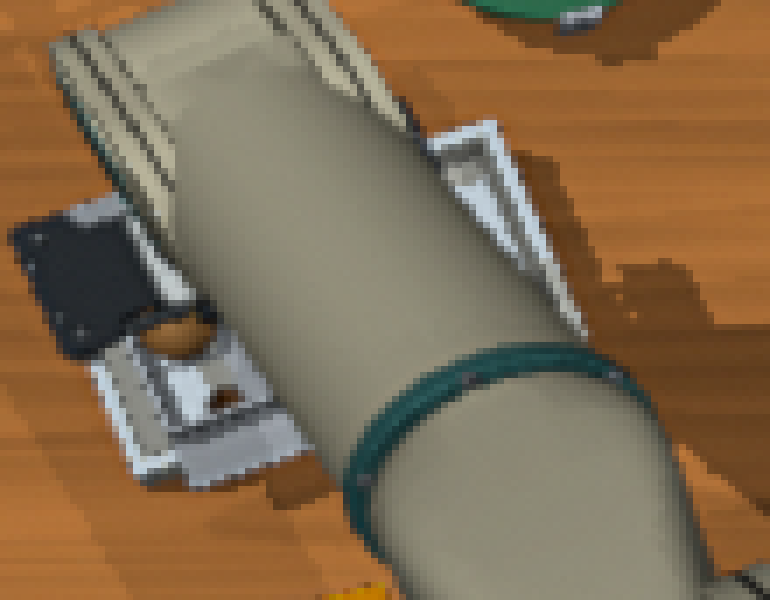

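No nutmeg shows in the pan in either view. One is in the box, and the other is probably hidden under the sieve or behind the near wall. I'll return to centre, set down on the original spot, release and check from above.

Request:
apply_moves(
  rows=[
    [[0, 0.006, 0], [0, 0, 0]],
    [[0, 0.018, 0], [0, 0, 0]],
    [[0, 0.03, 0], [0, 0, 0]],
    [[0, 0.036, 0], [0, 0, 0]],
    [[0, 0.036, 0], [0, 0, 0]],
    [[0, 0.036, 0.004], [0, 0, 0]],
    [[0, 0.036, 0.008], [0, 0, 0]],
    [[0, 0.036, 0.011], [0, 0, 0]],
    [[0, 0.036, 0.013], [0, 0, 0]],
    [[0, 0.036, 0.014], [0, 0, 0]],
    [[0, 0.036, 0.014], [0, 0, 0]],
  ],
)

```text
clock: 13.88
position: [0.5613, 0.1889, 0.3609]
eef_rot: [-3.141, -0.002, 0.362]
force: [-7.5, -2.4, 23.4]
width: 0.143
```

```bash
python3 look.py l9.png
```

```text
13.875 [0.56133216 0.18886367 0.36092383] [-3.14134264e+00 -2.42294336e-03  3.62075850e-01] 0.14296441611961894 [-7.4715326  -2.35592325 23.41132636] [-0.60967954  2.06209156  0.02472562]
```

View pics/l9.png

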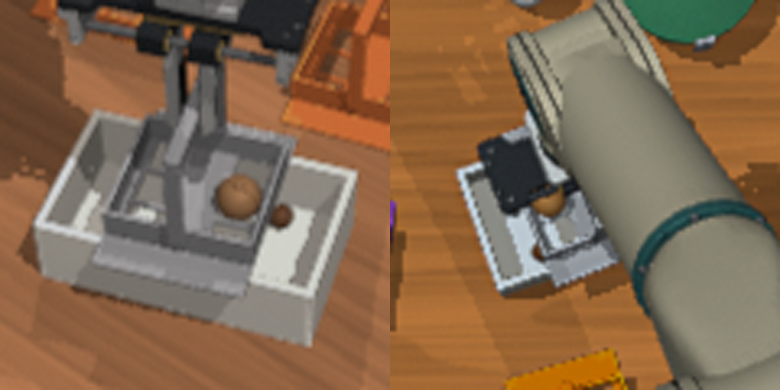

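The set-down met the rim 4 mm early with 23 N, so the bar has probably slid about 4 mm in the pads. I'll take the load off before opening.

Request:
apply_moves(
  rows=[
    [[0, 0, -0.002], [0, 0, 0]],
    [[0, 0, -0.003], [0, 0, 0]],
    [[0, 0, -0.003], [0, 0, 0]],
  ],
)

```text
clock: 14.35
position: [0.5615, 0.1889, 0.361]
eef_rot: [-3.141, -0.001, 0.362]
force: [-1.9, -0.2, 10.1]
width: 0.146
```

Request:
apply_moves(
  rows=[
    [[0, 0, -0.001], [0, 0, 0]],
    [[0, 0, -0.001], [0, 0, 0]],
  ],
)

```text
clock: 14.6
position: [0.5616, 0.1889, 0.361]
eef_rot: [-3.141, -0.001, 0.362]
force: [-2.0, -0.2, 4.5]
width: 0.146
```

```bash
python3 - <<'E'
from h import *
p=cam('scene');P=cloud(p)
s=telemetry.state();print(s['position'],s['force'])
u,v=228,215
m=np.zeros(P.shape[:2],bool);m[v-60:v+60,u-60:u+60]=1
im=p['img'].astype(int)
for lo,hi in((.165,.19),(.095,.112),(.062,.08)):
    k=m&(P[...,2]>lo)&(P[...,2]<hi);Q=P[k];print(lo,len(Q),Q.mean(0).round(4),np.percentile(Q[:,2],[5,50,95]).round(4))
cv2.imwrite('pics/z10.png',cv2.resize(p['img'][v-50:v+50,u-55:u+55],None,fx=7,fy=6,interpolation=cv2.INTER_NEAREST))
E
```

```text
[0.56159532 0.18891178 0.36096882] [-2.21420788  0.44730272  5.28887023]
0.165 248 [0.583  0.2003 0.1808] [0.1687 0.1828 0.1876]
0.095 428 [0.5409 0.2027 0.1002] [0.0954 0.0993 0.1086]
0.062 1750 [0.5749 0.1974 0.072 ] [0.0651 0.0724 0.0775]
```

View pics/z10.png

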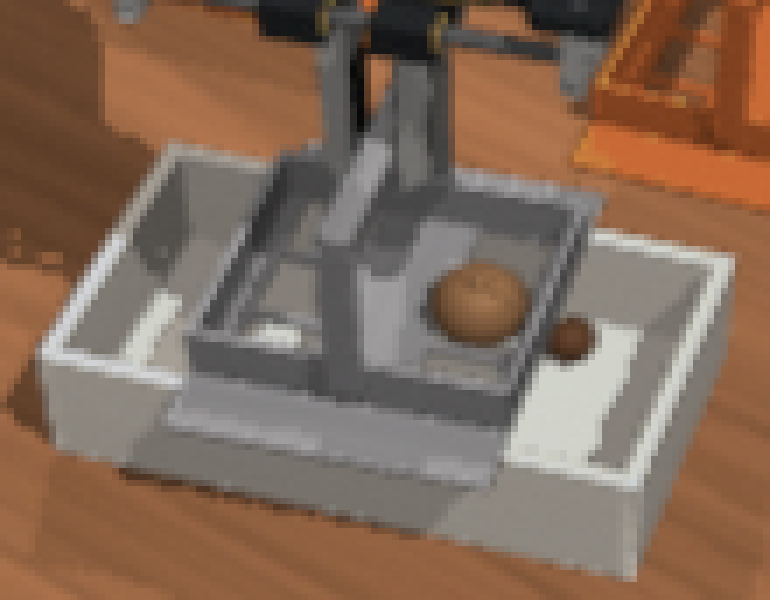

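The sieve sits on the rim: its bar top reads 0.183 m, the same as at the start. Opening and backing off.

Request:
apply_moves(
  rows=[
    [[0, 0, 0], [0, 0, 0]],
    [[0, 0, 0], [0, 0, 0]],
    [[0, 0, 0], [0, 0, 0]],
    [[0, 0, 0], [0, 0, 0]],
    [[0, 0, -0.005], [0, 0, 0]],
    [[0, 0, -0.025], [0, 0, 0]],
    [[0, 0, -0.055], [0, 0, 0]],
    [[0, 0, -0.08], [0, 0, 0]],
    [[0, 0, -0.08], [0, 0, 0]],
  ],
  grip=0,
)

```text
clock: 15.78
position: [0.562, 0.1886, 0.4428]
eef_rot: [3.142, -0.005, 0.362]
force: [0.6, -0.6, -0.2]
width: 1.001
```

Request:
apply_moves(
  rows=[
    [[0.005, 0.045, 0], [0, 0, 0]],
    [[0.008, 0.09, 0], [0, 0, 0]],
    [[0.008, 0.135, 0], [0, 0, 0]],
    [[0.005, 0.18, 0], [0, 0, 0]],
    [[0, 0.225, 0], [0, 0, 0]],
    [[-0.01, 0.27, 0], [0, 0, 0]],
    [[-0.025, 0.31, 0], [0, 0, 0]],
    [[-0.045, 0.35, 0], [0, 0, 0]],
    [[-0.045, 0.35, 0], [0, 0, 0]],
  ],
)

```text
clock: 16.9
position: [0.6419, -0.1602, 0.4391]
eef_rot: [3.14, 0.004, 0.354]
force: [0.1, 0.6, -0.1]
width: 0.998
```

```bash
python3 - <<'E'
from h import *
s=telemetry.state();print(s['clock'],s['position'],s['width'])
for n,(u,v) in(('scene',(228,215)),('top',(256,165))):
    p=cam(n);P=cloud(p)
    cv2.imwrite(f'pics/z11{n}.png',cv2.resize(p['img'][v-50:v+50,u-55:u+55],None,fx=7,fy=6,interpolation=cv2.INTER_NEAREST))
    m=np.zeros(P.shape[:2],bool);m[v-60:v+60,u-60:u+60]=1
    k=m&(P[...,2]>.165)&(P[...,2]<.2);Q=P[k]
    print(n,cv2.minAreaRect((Q[:,:2]*1000).astype(np.float32)),np.median(Q[:,2]))
E
```

```text
16.9 [ 0.64190651 -0.16022121  0.43914763] 0.9975610393647562
scene ((562.8295288085938, 191.5076904296875), (125.4144287109375, 14.878250122070312), 20.732852935791016) 0.18340116964159103
top ((559.3598022460938, 187.7266387939453), (121.23467254638672, 14.10993766784668), 20.806779861450195) 0.18385787257439667
```

View pics/z11scene.png

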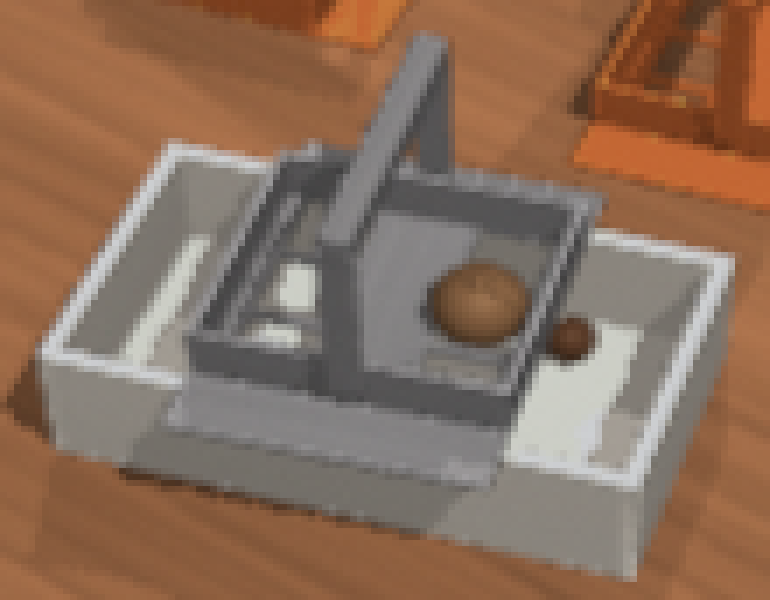

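View pics/z11top.png

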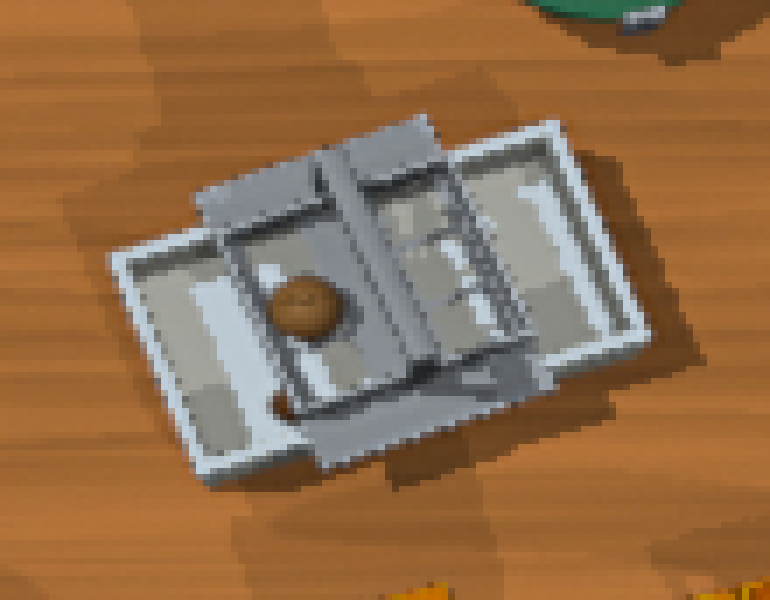

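The sieve is back within about 2 mm and 0.1° of where it was. The walnut is in its hole and the pan looks empty of nutmegs. One nutmeg shows at scene zoom (570,340) and top zoom (285,405). The other isn't visible yet, so I'll check the whole table.

```bash
python3 - <<'E'
from h import *
p=cam('scene','s12.png');q=cam('top','t12.png')
for n,p,o in(('scene',p,'scene0.png'),('top',q,'top0.png')):
    a=cv2.imread('pics/'+o)
    d=cv2.absdiff(a,p['img']).max(2)
    hsv=cv2.cvtColor(p['img'],cv2.COLOR_BGR2HSV)
    m=((p['img'][...,2]<125)&(hsv[...,1]>120)&(p['img'][...,2]>30)&(d>35)).astype(np.uint8)
    k,l,st,c=cv2.connectedComponentsWithStats(m)
    P=cloud(p)
    for i in range(1,k):
        if 8<st[i,4]<150: print(n,st[i],c[i].round(),np.nanmedian(P[l==i],0).round(3), p['img'][l==i].mean(0).round())
E
```

```text
scene [92  0  7  8 24] [94.  4.] [-0.282 -1.372 -0.11 ] [37. 56. 85.]
scene [62 92 14  4 26] [68. 94.] [ 0.679 -0.188  0.365] [30. 50. 61.]
scene [78 95 21  4 22] [88. 97.] [ 0.663 -0.14   0.371] [41. 63. 87.]
scene [252 218   5   7  27] [254. 221.] [0.508 0.235 0.03 ] [38. 56. 83.]
top [445 143   9  29 115] [450. 155.] [ 0.59  -0.517 -0.001] [ 33.  67. 104.]
top [408 147  39   9  97] [427. 150.] [ 0.453 -0.107  0.763] [77. 76. 37.]
top [447 185   8  20  70] [451. 196.] [ 0.438 -0.51  -0.001] [ 33.  65. 101.]
top [376 330  16  12  94] [383. 336.] [-0.038 -0.243 -0.001] [ 34.  69. 108.]
```

View pics/s12.png

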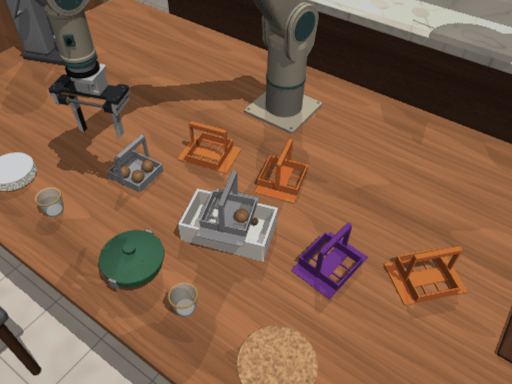

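View pics/t12.png

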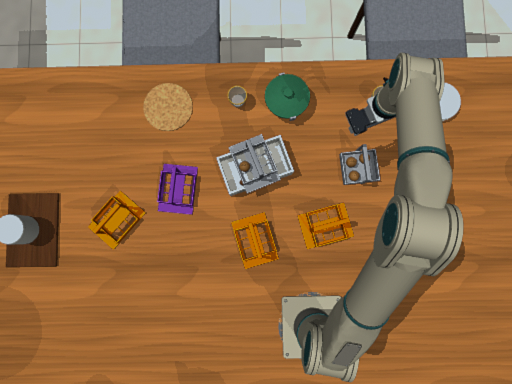

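Nothing has fallen on the table. I'll use the depth maps to list the spots where a 22 mm ball could still be hidden, in the pan and in the box.

```bash
python3 - <<'E'
from h import *
ps=[cam('scene'),cam('top')]
print(telemetry.state()['clock'])
yaw=np.radians(20.77);c=np.cos(yaw);s=np.sin(yaw)
# per-camera sieve centre (calibration offset handled): scene 562.8,191.5 ; top 559.4,187.7
cent=[np.array([.5633,.1912]),np.array([.5594,.1877])]
def seen(p,ctr,z):
    Rm=rot(p['attitude']);F=f(p)
    X=Rm.T@(np.array([*ctr,z])-p['origin'])
    u=F*X[0]/X[2]+p['cx'];v=F*X[1]/X[2]+p['cy'];r=F*.011/X[2]*.85
    U,V=np.meshgrid(np.arange(512),np.arange(384));k=((U-u)**2+(V-v)**2<r*r)
    zz=p['z_map'][k];return ((zz>X[2]+.004)).sum(),k.sum()   # pixels that see past ball
for name,z,xs,ys in(('pan',.085,range(-42,43,6),range(48,-49,-6)),('box',.023,range(-48,49,6),range(96,-97,-8))):
    print(name,'rows y, cols x from - to +; #=could hide')
    for y in ys:
        L=''
        for x in xs:
            hid=True
            for p,ct in zip(ps,cent):
                ctr=ct+np.array([c*x-s*y,s*x+c*y])/1000
                n,t=seen(p,ctr,z)
                if n>=3: hid=False
            L+='#' if hid else '.'
        print(f'{y:4d} {L}')
E
```

```text
17.2
pan rows y, cols x from - to +; #=could hide
  48 ...............
  42 ......###......
  36 ......###......
  30 ......###......
  24 ......#........
  18 ...............
  12 ...............
   6 ...............
   0 ...............
  -6 ..............#
 -12 ...............
 -18 ...............
 -24 ...............
 -30 ...............
 -36 ...............
 -42 ...............
 -48 ...............
box rows y, cols x from - to +; #=could hide
  96 .................
  88 .................
  80 .................
  72 .................
  64 .................
  56 .#...............
  48 #................
  40 #.......####.....
  32 .........####....
  24 #........####....
  16 #........####....
   8 ##......#########
   0 #################
  -8 #################
 -16 #################
 -24 #................
 -32 #................
 -40 #................
 -48 .................
 -56 .................
 -64 .........####.###
 -72 .................
 -80 .................
 -88 .................
 -96 .................
```

```bash
python3 - <<'E'
from h import *
ps=[cam('scene'),cam('top')]
yaw=np.radians(20.77);c=np.cos(yaw);s=np.sin(yaw)
cent=[np.array([.5633,.1912]),np.array([.5594,.1877])]
U,V=np.meshgrid(np.arange(512),np.arange(384))
def f1(p,ct,x,y,z,fr=1.):
    ctr=ct+np.array([c*x-s*y,s*x+c*y])/1000
    Rm=rot(p['attitude']);F=f(p);X=Rm.T@(np.array([*ctr,z])-p['origin'])
    u=F*X[0]/X[2]+p['cx'];v=F*X[1]/X[2]+p['cy'];r=F*.011/X[2]*fr
    k=((U-u)**2+(V-v)**2<r*r);zz=p['z_map'][k]
    b=p['img'][k].astype(int); brown=((b[:,2]-b[:,0])>25).sum()
    return round(u),round(v),k.sum(),(zz>X[2]+.002).sum(),brown
for y in(4,0,-3,-6,-9,-12):
    for x in(36,39,42): print(x,y,'scene',f1(ps[0],cent[0],x,y,.085),'top',f1(ps[1],cent[1],x,y,.085))
E
```

```text
36 4 scene (226, 224, np.int64(60), np.int64(29), np.int64(0)) top (249, 153, np.int64(33), np.int64(22), np.int64(0))
39 4 scene (226, 225, np.int64(58), np.int64(21), np.int64(0)) top (249, 152, np.int64(32), np.int64(23), np.int64(0))
42 4 scene (225, 226, np.int64(60), np.int64(16), np.int64(0)) top (248, 152, np.int64(32), np.int64(21), np.int64(0))
36 0 scene (224, 224, np.int64(57), np.int64(20), np.int64(0)) top (250, 153, np.int64(34), np.int64(15), np.int64(0))
39 0 scene (224, 225, np.int64(57), np.int64(15), np.int64(0)) top (250, 152, np.int64(33), np.int64(15), np.int64(0))
42 0 scene (224, 226, np.int64(56), np.int64(10), np.int64(0)) top (249, 151, np.int64(33), np.int64(15), np.int64(0))
36 -3 scene (223, 224, np.int64(56), np.int64(14), np.int64(0)) top (251, 152, np.int64(33), np.int64(9), np.int64(0))
39 -3 scene (223, 224, np.int64(58), np.int64(10), np.int64(0)) top (251, 152, np.int64(32), np.int64(9), np.int64(0))
42 -3 scene (223, 225, np.int64(56), np.int64(6), np.int64(0)) top (250, 151, np.int64(33), np.int64(9), np.int64(0))
36 -6 scene (222, 223, np.int6
[... 338 characters left out ...]
21, 223, np.int64(59), np.int64(8), np.int64(0)) top (253, 152, np.int64(33), np.int64(5), np.int64(0))
39 -9 scene (221, 224, np.int64(56), np.int64(5), np.int64(0)) top (252, 151, np.int64(33), np.int64(6), np.int64(0))
42 -9 scene (220, 225, np.int64(58), np.int64(3), np.int64(0)) top (252, 150, np.int64(34), np.int64(7), np.int64(0))
36 -12 scene (220, 223, np.int64(57), np.int64(10), np.int64(0)) top (253, 152, np.int64(32), np.int64(10), np.int64(0))
39 -12 scene (220, 224, np.int64(55), np.int64(9), np.int64(0)) top (253, 151, np.int64(33), np.int64(11), np.int64(0))
42 -12 scene (219, 225, np.int64(56), np.int64(8), np.int64(0)) top (253, 150, np.int64(33), np.int64(11), np.int64(0))
```

In every possible pan position a nutmeg would show some pixels, in at least one view, and no brown shows. The second nutmeg can therefore only be on the box floor, under the solid band. Handing in.

```bash
python3 - <<'E'
from h import *
print(workorder.close_job()); s=telemetry.state(); print(s['clock'],s['force'],s['width'])
E
```

```text
the job is handed in; nothing more can be done
None
the job is handed in; nothing more can be done
```

I shook the nutmegs out of the sieve, set it back on the box with the walnut still in it, and handed the job in at about 17.3 s. One nutmeg is confirmed in the box. The other I placed there only by elimination.

**What I did:** I gripped the handle bar, lifted the sieve 14 mm and kept it level. I then shook it along its y axis in three bouts of about ±34 mm strokes at 0.27 m/s. After that I lowered it onto the box, let go and moved the arm clear.

**Final checks:**
- **Sieve position:** it is back within about 2 mm and 0.1° of its starting pose, at its original height.
- **Walnut:** it is still in its hole.
- **First nutmeg:** it is visible on the box floor in both camera views.
- **Second nutmeg:** no camera ever saw it after the shaking. A check on the final depth and colour images found no place in the pan where it could be hidden. Nothing is on the table either, so it should be on the box floor under the sieve's solid middle band, which both cameras can't see.

**Off-plan:** the set-down met the rim about 4 mm early with about 23 N at the wrist. The bar had probably slid down in the pads while shaking. I took most of that load off before opening the gripper.

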